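Third hand for the ticket tray at the dry-cleaner's counter

ROBOT

A 6-joint arm with a two-finger parallel gripper is mounted at the origin on the work surface. World frame = base frame: x ahead of the robot, y to its left, z up, the work surface at z = 0. Lengths are in mm, angles in rad, forces in N, time in s.
With the tool pointing down it reaches from about 425 to 1125 mm from the base axis. Payload 14.9 kg.
Tool frame: the origin (TCP) lies at the very end of the fingers, on their centre line; the grasp point (between the pads) lies 19 mm behind it; z points along the fingers, y is the line along which they close (so a half turn about z gives the same grasp; the last joint's range is limited). The gripper opens to 91 mm and grips with 3 to 60 N. Pads are 32 mm wide; open, the fingers measure 118 mm over their backs; the gripper's body (76 mm by 178 mm) begins 60 mm behind the grasp point.
Start: joints at [1.181, 0.379, 1.734, -0, 1.028, -0.033], TCP at [244.502, 655.924, 213.932] pointing down, gripper open.
Joint ranges: [-2.77, 2.77], [-0.74, 2.19], [0, 2.66], [-1.06, 4.2], [0.31, 2.87], [-3.08, 3.08]. Speed limits (rad/s): [1.89, 1.89, 2.39, 3.14, 3.14, 3.14].

INTERFACE

Orientations are given as [roll, pitch, yaw] about the fixed x, y, z axes, in that order (R = Rz(yaw) Ry(pitch) Rx(roll)).
In Python, from cell import robot gives the robot as it stands.
- The arm moves only by the shell command python3 -m inch 'ROWS' [FORCE]. ROWS is JSON, a list of rows, each an object with "jaw": the opening, from 0 (shut) to 1 (fully open); "slide": the shift along the tool's x, y, z in cm, a list of three; "turn": the turn, a rotation vector about the tool's x, y, z in degrees, a list of three. A call has exactly 8 rows; each row shifts and turns the commanded pose from where the row before left it, along the tool's axes as they then stand; what a row does not reach is not made up. A row lasts 1/12 s, in which the tool goes at most 41.7 mm and 7.16 degrees, less where a joint would pass 70% of its speed; a pose out of reach is approached as far as the arm can. A call with a gripper value outside its range is refused whole. The fingers move at their own pace and stop on an object; FORCE is the grip in N (left out, the last holds). Time passes only in rows, so rows that do not move let the fingers close, or fill a call up. It gives the time, the measured TCP pose, the force, the opening and the grip force at its end, in the units of the state.
- robot.get_obs(): the state, without advancing time (a new reading comes with each control period).
- robot.capture(name): name is "side" or "top"; returns a dict with "img" (384x512x3 uint8, red, green, blue), "camera_matrix" (3x3 intrinsics, pixels), "R" (3x3) and "t" (3): a world point X has camera coordinates R X + t. Camera axes: x right, y down, z forward; pixel columns grow to the right and rows downward; lengths in mm; the calibration is good to about 2 mm. A picture is of the moment at which its call begins. There is no depth.
- robot.close_job(): hands the job in; it is judged then, once.
The state is a dict: "t": time; "qpos": joint angles; "qd": joint speeds; "joint_torque": joint torques, N m; "eef_pos": TCP position; "orientation": TCP orientation; "wrist_force": force on the tool from outside, world axes, zero at the start; "torque": the same for the moment, N m; "width": opening from 0.0 (shut) to 1.0 (fully open); "grip_force": force on a finger pad.
Only numpy, scipy, OpenCV 4.12 (cv2) and the standard library are available. Lean on these libraries where they do the work, as an engineer would, in place of code of your own. Each camera call takes 0.05 s, during which the arm holds its last target. There are 200 camera calls.

TASK

Ring the counter bell, pressing its plunger fully down, to call your colleague over. Then pick up the wooden ticket tray and press its thick back plate flat against the end panel of the raised white unit, upright, centred between the upright strips of blue tape, its base level with the upper edge of the bottom strip. Finish while still holding it there with a steady push of about 12 newtons, so that your colleague can screw it on from inside the unit, and leave the screwdriver, the dish of screws and the calendar where they are.

Things in the scene. Friction and masses are not known exactly. Their poses are not given: they have to be found in the camera images.
- bell: desk bell, loose: black base 86 mm across, bright steel dome 80 mm across, total height 60 mm to the top of the plunger. Origin at the centre of its underside, z up
- bell_top (a point): top of the bell's plunger head, a steel button 16 mm across in the middle of the dome, 60 mm above the counter at rest (the dome's top is 44 mm up). It moves straight down when pressed
- bell_plunger (a joint): travel of the bell's plunger in m: 0 up, 0.006 fully down on its stop; a return spring, about 1 N to start and 3.7 N at the stop
- tray: loose open-topped wooden ticket tray filled with tickets on edge, about 0.3 kg: 52 mm wide (x), 130 mm long (y), side walls 70 mm high and 4 mm thick, tickets a few mm below the rim. Its thick back plate (52 mm wide, 12 mm thick, 90 mm high) closes its +y end. Origin at the centre of the underside, z up. The tray is taken across its 52 mm width
- tray_back (a point): the middle of the lower edge of the back plate's outer face: 65 mm from the tray's origin along its +y, at the height of its underside
- tray_grip (a point): a good place to grip the tray across its width: on its middle line, 65 mm in front of the back plate's outer face, 55 mm above its underside (near its centre of mass in plan)
- upstand: fixed, rigid raised white counter unit, 320 mm wide (x), 750 mm long (y), 190 mm high. Origin at the foot of its end panel, in the middle of the panel's outer face. The panel is upright, flat, 320 mm wide, 190 mm high and faces along -y; the unit extends from it along +y, so the tool may start above it. Tenths of a mm of advance after touching add newtons
- marks: marks of blue tape stuck on the end panel, in the shape of a U: two upright strips 19 mm wide and 68 mm apart (inner edges), and a bottom strip. Origin on the panel's face, midway between the uprights, at the upper edge of the bottom strip: where tray_back belongs. x runs along the panel, y points into the panel (the tray's +y must point the same way), z up
- screwdriver: the colleague's screwdriver lying on the counter; leave it alone
- screw_dish: small orange plastic dish of screws, 76 mm across, 26 mm high; leave it alone
- calendar: tent-shaped desk calendar, 150 mm wide, about 130 mm high; leave it alone
Mind the look-alikes: they are no part of the job. Of the things like the bell, leave any that is red; of the rest the smaller one is meant.

How it is judged (in metres and radians):
On the way, in this order (a step that is already met when the one before it is completed fails the run):
1. the bell's plunger is pressed fully down while the tray still stands where it was (value of joint bell_plunger above 0.005 m and distance of tray from where it was at the start of the episode below 0.03 m), for 0.05 s.
2. the tray is held clear of the counter (height (world z) of tray above 0.03 m and contact force between tray and the fingers above 2 N), for 0.2 s.
At the end, for the whole second after the job is handed in: Fingers hold the tray off the counter, still, upright and flat on the end panel (0.06 rad), the back plate's lower edge within 9 mm of its place between the tapes, pressed on the panel with 6 to 20 N through the last second; the bell upright, its plunger up (x of tray_back in the frame of marks between -0.009 and 0.009 m and z of tray_back in the frame of marks between -0.009 and 0.009 m and y of tray_back in the frame of marks above -0.005 m and angle between the y axis of tray and the y axis of marks, either way round below 0.06 rad and angle between tray's own z axis and vertical below 0.06 rad and contact force between tray and upstand between 6 and 20 N and contact force between tray and the fingers above 2 N and linear speed of tray below 0.02 m/s and value of joint bell_plunger below 0.002 m and angle between bell's own z axis and vertical below 0.1 rad); the arm keeps its last pose, push and grip.
It fails at once if the screwdriver is shifted by more than 30 mm (distance of screwdriver from where it was at the start of the episode above 0.03 m).
It fails at once if the dish of screws is shifted by more than 30 mm (distance of screw_dish from where it was at the start of the episode above 0.03 m).
It fails at once if the calendar is shifted by more than 30 mm (distance of calendar from where it was at the start of the episode above 0.03 m).
It also fails if it takes over 54 s, if anything falls off the work surface, if the arm or the gripper's body presses on something with over 40 N, if the wrist force passes 120 N, or if a joint passes its speed limit or range.

## Working session

There is one attempt and no reset: what is moved stays moved. The work goes in short steps, Python scripts to look and compute and a shell command to move; the robot and the scene stay as the last step left them, time stands still between calls to the robot, and variables do not carry over. Pictures are saved under pics/ and viewed, at most 10 in all, crops included, and the job is handed in when it is done.

```bash
mkdir -p pics; ls
python3 - <<'E'
from cell import robot
import cv2,pickle
o=robot.get_obs();print({k:o[k] for k in('t','eef_pos','orientation','wrist_force','width')})
for n in('side','top'):
    c=robot.capture(n);cv2.imwrite(f'pics/{n}0.png',c['img'][:,:,::-1]);pickle.dump(c,open(f'{n}0.pkl','wb'));print(n,c['camera_matrix'],c['R'],c['t'])
E
```

```text
pics
{'t': 0.0, 'eef_pos': array([244.34674974, 655.5309334 , 213.2816242 ]), 'orientation': array([-3.14045225e+00, -6.03173104e-05,  2.78478643e+00]), 'wrist_force': array([-0.06471381, -0.88729645, -0.48789507]), 'width': 1.0024609287450739}
side [[387.55227657   0.         258.84526144]
 [  0.         387.55227657 194.03756954]
 [  0.           0.           1.        ]] [[ 0.72953152 -0.68389946 -0.00808043]
 [-0.53448032 -0.56269145 -0.63064184]
 [ 0.42674882  0.46439193 -0.77603195]] [-430.40262716  264.02682422  873.19162792]
top [[355.63429466   0.         247.10595491]
 [  0.         355.63429466 190.15353798]
 [  0.           0.           1.        ]] [[-0.00187213 -0.99988195 -0.01525043]
 [-0.9827619   0.00465894 -0.18481703]
 [ 0.18486627  0.01464154 -0.98265461]] [-81.75872011 527.34076373 858.37291022]
```

View pics/side0.png

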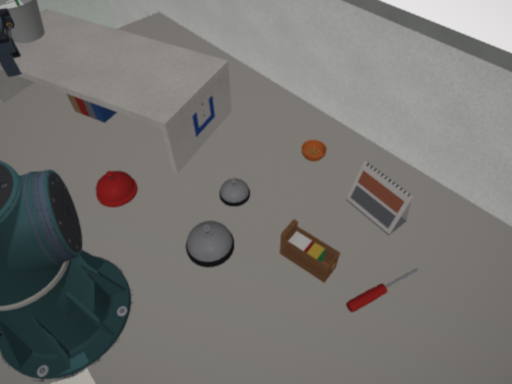

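View pics/top0.png

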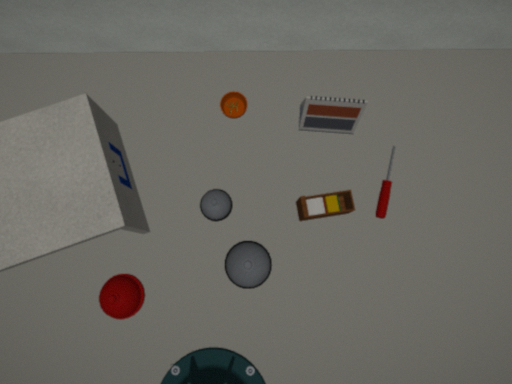

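The side view shows the white unit with its blue U at (203,117), the tray at (310,250) and the screwdriver at (367,298). Bell look-alikes, in the top view:
- red at (123,296): leave
- large grey at (248,264): leave
- small grey at (216,205), side view (235,190): the one meant

Next, a close crop to check this choice.

Run:
```python
import cv2
a=cv2.imread('pics/top0.png')[125:235,90:360];b=cv2.imread('pics/side0.png')[80:290,160:350]
cv2.imwrite('pics/c1.png',cv2.resize(a,None,fx=2.95,fy=2.95,interpolation=2))
cv2.imwrite('pics/c2.png',cv2.resize(b,None,fx=2.8,fy=2.8,interpolation=2))
```

```text
(no output)
```

View pics/c1.png

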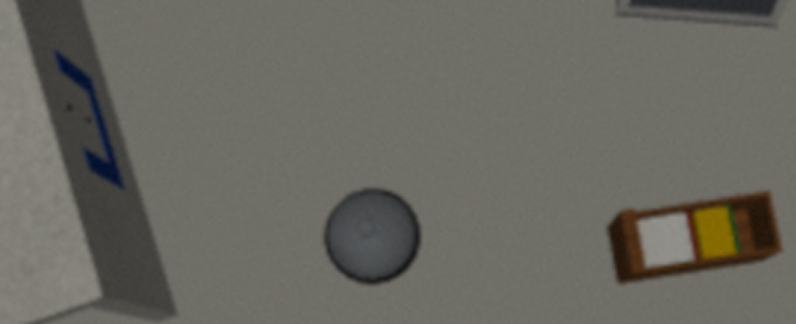

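View pics/c2.png

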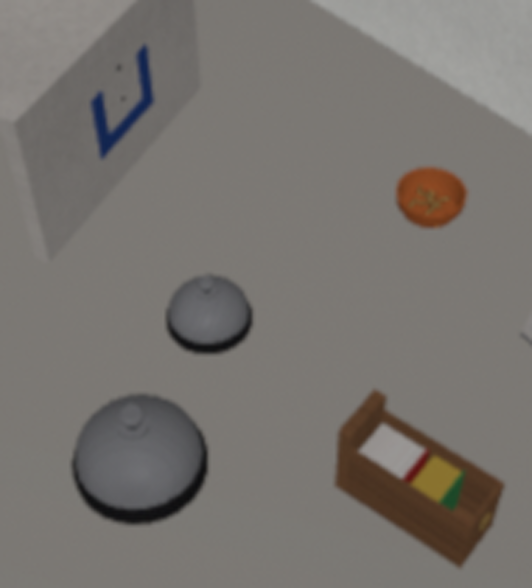

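The crops confirm the small grey bell (plunger at c1 (368,226), c2 (207,282)). The tray's tall back plate is on its unit-facing end, at c1 (620,245). The U has clear corners in both views.

```bash
cat > h.py <<'E'
import numpy as np,cv2,pickle
np.set_printoptions(precision=1,suppress=True)
def ld(n): return pickle.load(open(n,'rb'))
def ray(c,p):
    d=c['R'].T@np.linalg.inv(c['camera_matrix'])@np.array([p[0],p[1],1.]);return -c['R'].T@c['t'],d
def onz(c,p,z):
    o,d=ray(c,p);return o+d*(z-o[2])/d[2]
def tri(c1,p1,c2,p2):
    (a,u),(b,v)=ray(c1,p1),ray(c2,p2);s=np.linalg.lstsq(np.c_[u,-v],b-a,rcond=None)[0]
    A,B=a+u*s[0],b+v*s[1];return (A+B)/2,np.linalg.norm(A-B)
def polys(c,kind,box,eps=1.2):
    h=cv2.cvtColor(cv2.resize(c['img'],None,fx=4,fy=4,interpolation=2),cv2.COLOR_RGB2HSV);H,S,V=[h[:,:,i].astype(int) for i in range(3)]
    m={'blue':(H>100)&(H<130)&(S>120),'tray':(S>60)}[kind].astype(np.uint8)
    k=np.zeros_like(m);x0,y0,x1,y1=[4*b for b in box];k[y0:y1,x0:x1]=m[y0:y1,x0:x1]
    q=max(cv2.findContours(k,0,2)[0],key=cv2.contourArea)
    if kind=='tray': q=cv2.convexHull(q)
    return (cv2.approxPolyDP(q,eps*4,True)[:,0]+.5)/4-.5
E
python3 - <<'E'
from h import *
T,S=ld('top0.pkl'),ld('side0.pkl')
for n,c in(('T',T),('S',S)): print(n,'cam',-c['R'].T@c['t'])
print('bell',tri(T,(214.7,201.6),S,(233.9,180.7)),onz(T,(214.7,201.6),60),onz(S,(233.9,180.7),60))
for nm,b in(('T',(100,135,140,195)),('S',(188,90,220,140))): print('blue',nm,polys({'T':T,'S':S}[nm],'blue',b).tolist())
for nm,b in(('T',(290,180,360,228)),('S',(270,210,345,285))):
    c={'T':T,'S':S}[nm]
    for p in polys(c,'tray',b): print('tray',nm,p,*[onz(c,p,z)[:2] for z in(0,70,90)])
E
```

```text
T cam [359.4 -96.8 939.7]
S cam [  82.5 -551.3  840.7]
bell (array([496.8,  -2. ,  56.2]), np.float64(0.155603915670662)) [496.1  -2.4  60. ] [494.8  -4.7  60. ]
blue T [[108.625, 142.625], [109.875, 147.875], [119.125, 155.125], [126.375, 178.875], [118.625, 175.625], [120.125, 181.625], [130.375, 187.375], [119.875, 151.375]]
blue S [[211.125, 96.875], [209.125, 99.375], [210.875, 114.375], [203.125, 123.875], [198.125, 127.125], [195.625, 114.125], [192.875, 116.125], [196.375, 134.875], [213.625, 115.375]]
tray T [350.9 189.9] [ 535.6 -360.6] [ 522.5 -341. ] [ 518.8 -335.3]
tray T [354.4 209.9] [ 481.7 -366.9] [ 472.6 -346.7] [ 470. -341.]
tray T [344.4 213.6] [ 471.8 -339.9] [ 463.4 -321.8] [ 461.  -316.7]
tray T [299.1 219.9] [ 455.7 -220. ] [ 448.5 -210.9] [ 446.4 -208.2]
tray T [295.9 201.6] [ 504.4 -212.8] [ 493.6 -204.2] [ 490.6 -201.7]
tray T [300.6 195.6] [ 520.6 -225.9] [ 508.6 -216.3] [ 505.2 -213.6]
tray S [292.9 219.1] [ 551.6 -173. ] [ 512.5 -204.5] [ 501.3 -213.5]
tray S [339.1 252.1] [ 562.2 -321.5] [ 522.3 -340.7] [ 510.9 -346.1]
tray S [334.9 267.1] [ 522.3 -341.2] [ 485.7 -358.7] [ 475.2 -363.7]
tray S [323.6 281.9] [ 473. -348.] [ 440.5 -364.9] [ 431.2 -369.8]
tray S [279.4 252.6] [ 453.3 -220.4] [ 422.5 -248. ] [ 413.6 -255.9]
tray S [281.4 232.1] [ 500.2 -181. ] [ 465.4 -211.8] [ 455.5 -220.6]
```

Run:
```python
from h import *
T,S=ld('top0.pkl'),ld('side0.pkl')
P=dict(tof=((108.6,142.6),(211.1,96.9)),tif=((109.9,147.9),(209.1,99.4)),bif=((119.1,155.1),(210.9,114.4)),bin=((126.4,178.9),(198.1,127.1)),tin=((118.6,175.6),(195.6,114.1)),ton=((120.1,181.6),(192.9,116.1)),bon=((130.4,187.4),(196.4,134.9)),bof=((119.9,151.4),(213.6,115.4)))
X={}
for k,(a,b) in P.items(): X[k],e=tri(T,a,S,b);print(k,X[k],e)
print('in len',np.linalg.norm(X['bif']-X['bin']),'out',np.linalg.norm(X['bof']-X['bon']))
# panel upper edge & foot in top picture: fit lines with gradients
A=np.array(list(X.values()));c=A.mean(0);print('normal',np.linalg.svd(A-c)[2][2],c)
# foot/top edge of panel: side view crop corners
t=S['img'][55:185,150:240];cv2.imwrite('pics/c3.png',cv2.resize(t[:,:,::-1],None,fx=4.4,fy=4.4,interpolation=2))
t=T['img'][85:245,70:155];cv2.imwrite('pics/c4.png',cv2.resize(t[:,:,::-1],None,fx=3.6,fy=3.6,interpolation=2))
```

```text
tof [630.2 249.4 124. ] 1.8821104653407268
tif [617.9 245.  123.6] 0.0066549308231859915
bif [615.6 242.6  69.6] 0.012846673525472111
bin [551.4 220.3  71.6] 3.4865079595337685
tin [549.5 220.7 121.2] 1.2631224593922903
ton [534.4 213.8 126.5] 0.35156805799019497
bon [534.7 213.7  55. ] 0.6543906165096207
bof [629.  247.   55.7] 1.5258228158470901
in len 67.99100749558484 out 100.08966157624275
normal [ 0.3 -0.9  0. ] [582.8 231.6  93.4]
```

View pics/c4.png

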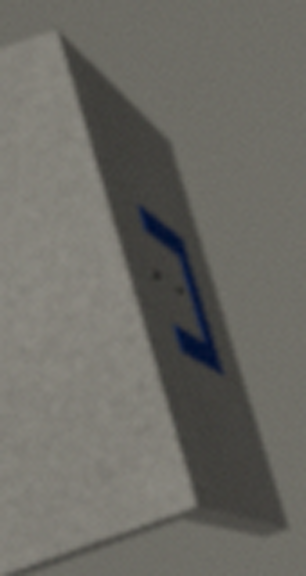

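View pics/c3.png

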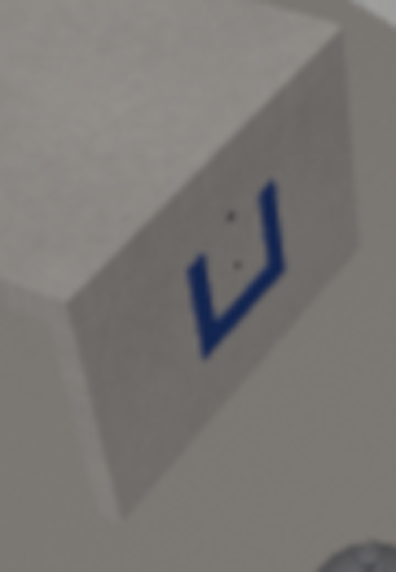

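The panel's foot corners are at c4 (172,140) and (288,525), c3 (358,245) and (120,520). Its top corners are at c4 (60,32) and (197,508), c3 (340,28) and (70,302). These give the panel's yaw.

Run:
```python
from h import *
T,S=ld('top0.pkl'),ld('side0.pkl')
def ang(a,b): d=a-b;return np.degrees(np.arctan2(d[1],d[0])),np.linalg.norm(d[:2])
for c,f,g,t,u in((T,(117.8,123.9),(150,230.8),(86.7,93.9),(124.7,226.1)),(S,(231.4,110.7),(177.3,173.2),(227.3,61.4),(165.9,123.6))):
    F,G,t,u=onz(c,f,0),onz(c,g,0),onz(c,t,190),onz(c,u,190)
    print(F,G,ang(F,G),(F+G)/2,t,u,ang(t,u),(t+u)/2)
```

```text
[726.9 279.4   0. ] [428.1 174.1   0. ] (np.float64(19.398508719301716), np.float64(316.7738595891084)) [577.5 226.8   0. ] [725.2 279.3 190. ] [424.3 173.6 190. ] (np.float64(19.346504607386084), np.float64(318.9465907087831)) [574.7 226.5 190. ]
[726.3 281.4   0. ] [425.3 173.7   0. ] (np.float64(19.69990475739145), np.float64(319.64511919283126)) [575.8 227.6   0. ] [722.4 277.4 190. ] [426.7 169.6 190. ] (np.float64(20.029489129103723), np.float64(314.6671003375621)) [574.6 223.5 190. ]
```

```bash
cat > d.py <<'E'
# usage: d.py x y z yawdeg -> slide (cm, tool axes now) and turn vector (deg)
import sys,numpy as np
from scipy.spatial.transform import Rotation as Ro
from cell import robot
np.set_printoptions(precision=2,suppress=True)
x,y,z,w=map(float,sys.argv[1:5]);o=robot.get_obs();R=Ro.from_euler('xyz',o['orientation'])
print('slide',R.inv().apply(np.array([x,y,z])-o['eef_pos'])/10,'turn',np.degrees((R.inv()*Ro.from_euler('xyz',[180,0,w],degrees=True)).as_rotvec()),'t',o['t'],'F',o['wrist_force'],'w',o['width'],'g',o['grip_force'])
E
python3 d.py 495.5 -3 213 98.1
python3 -m inch '[{"jaw":0,"slide":[-1,-1.2,-0.2],"turn":[0,0,0]},{"jaw":0,"slide":[-1.9,-2.2,-0.2],"turn":[0,0,0]},{"jaw":0,"slide":[-1.9,-2.2,0],"turn":[0,0,0]},{"jaw":0,"slide":[-1.9,-2.2,0],"turn":[0,0,0]},{"jaw":0,"slide":[-1.9,-2.2,0],"turn":[0,0,0]},{"jaw":0,"slide":[-1.9,-2.2,0],"turn":[0,0,0]},{"jaw":0,"slide":[-1.9,-2.2,0],"turn":[0,0,0]},{"jaw":0,"slide":[-1.9,-2.2,0],"turn":[0,0,0]}]'
python3 d.py 495.5 -3 213 98.1
```

```text
slide [-46.54 -52.94   0.09] turn [-0.05  0.03 61.46] t 0.1 F [-0.17 -0.27 -0.4 ] w 0.9991616920069678 g 0.0
t: 0.77
eef_pos: [320.6, 448.2, 217.8]
orientation: [-3.141, -0.0, 2.785]
wrist_force: [1.5, 0.5, -0.5]
width: 0.444
grip_force: 0.0
slide [-32.14 -36.17   0.49] turn [-0.02  0.01 61.46] t 0.7667 F [ 1.49  0.52 -0.46] w 0.4435462906734501 g 0.0
```

```bash
python3 -m inch '[{"jaw":0,"slide":[-2,-2.25,0],"turn":[0,0,0]},{"jaw":0,"slide":[-2,-2.25,0],"turn":[0,0,0]},{"jaw":0,"slide":[-2,-2.25,0],"turn":[0,0,0]},{"jaw":0,"slide":[-2,-2.25,0],"turn":[0,0,0]},{"jaw":0,"slide":[-2,-2.25,0],"turn":[0,0,0]},{"jaw":0,"slide":[-2,-2.25,0],"turn":[0,0,0]},{"jaw":0,"slide":[-2,-2.25,0],"turn":[0,0,0]},{"jaw":0,"slide":[-2,-2.25,0],"turn":[0,0,0]}]' | head -1
python3 -m inch '[{"jaw":0,"slide":[-2,-2.25,0],"turn":[0,0,0]},{"jaw":0,"slide":[-2,-2.25,0],"turn":[0,0,0]},{"jaw":0,"slide":[-2,-2.25,0],"turn":[0,0,0]},{"jaw":0,"slide":[-2,-2.25,0],"turn":[0,0,0]},{"jaw":0,"slide":[-2,-2.25,0],"turn":[0,0,0]},{"jaw":0,"slide":[-2,-2.25,0],"turn":[0,0,0]},{"jaw":0,"slide":[-1,-1.15,0],"turn":[0,0,0]},{"jaw":0,"slide":[0,0,0],"turn":[0,0,0]}]' | head -1
python3 d.py 495.5 -3 80 98.1
```

```text
t: 1.43
t: 2.1
slide [-3.12 -3.47 13.79] turn [-0.01  0.02 61.31] t 2.1 F [-0.51 -0.12 -0.54] w 0.0054917297086630075 g 0.0
```

```bash
python3 -m inch '[{"jaw":0,"slide":[-1.55,-1.75,0],"turn":[0,0,0]},{"jaw":0,"slide":[-1.55,-1.7,0],"turn":[0,0,0]},{"jaw":0,"slide":[0,0,1.8],"turn":[0,0,6.5]},{"jaw":0,"slide":[0,0,1.8],"turn":[0,0,6.5]},{"jaw":0,"slide":[0,0,1.8],"turn":[0,0,6.5]},{"jaw":0,"slide":[0,0,1.8],"turn":[0,0,6.5]},{"jaw":0,"slide":[0,0,1.8],"turn":[0,0,6.5]},{"jaw":0,"slide":[0,0,1.8],"turn":[0,0,6.5]}]' | head -1
python3 -m inch '[{"jaw":0,"slide":[0,0,0.8],"turn":[0,0,5.6]},{"jaw":0,"slide":[0,0,0.8],"turn":[0,0,5.6]},{"jaw":0,"slide":[0,0,0.7],"turn":[0,0,5.6]},{"jaw":0,"slide":[0,0,0.7],"turn":[0,0,5.6]},{"jaw":0,"slide":[0,0,0],"turn":[0,0,0]},{"jaw":0,"slide":[0,0,0],"turn":[0,0,0]},{"jaw":0,"slide":[0,0,0],"turn":[0,0,0]},{"jaw":0,"slide":[0,0,0],"turn":[0,0,0]}]' | head -1
python3 d.py 495.5 -3 54 98.1
python3 - <<'E'
from cell import robot
import cv2
i=[robot.capture(n)['img'] for n in('side','top')]
a=cv2.resize(i[0][120:230,170:290],None,fx=3.3,fy=3.3);b=cv2.resize(i[1][150:260,155:275],None,fx=3.3,fy=3.3)
cv2.imwrite('pics/p1.png',cv2.hconcat([a,b])[:,:,::-1])
E
```

```text
t: 2.77
t: 3.43
slide [-0.31 -0.03  2.64] turn [0.03 0.01 0.19] t 3.4333 F [-0.06  0.34  0.48] w 0.0013256060728175265 g 0.0
```

View pics/p1.png

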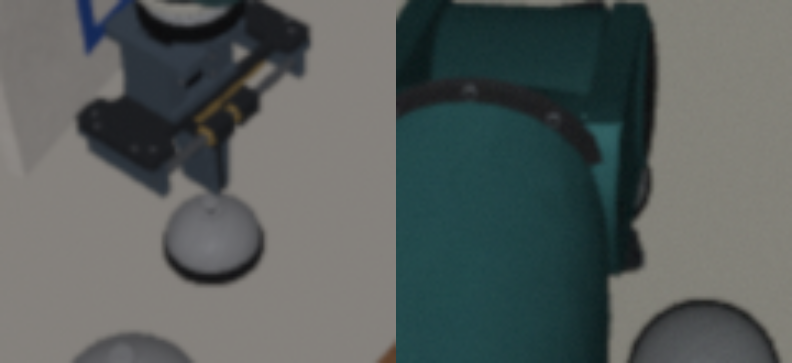

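The shut fingertips sit right above the plunger in the side crop (212,195); the large bell is clear below. Now I press.

```bash
python3 -m inch '[{"jaw":0,"slide":[-0.3,0,0.5],"turn":[0,0,0]},{"jaw":0,"slide":[0,0,0.5],"turn":[0,0,0]},{"jaw":0,"slide":[0,0,0.5],"turn":[0,0,0]},{"jaw":0,"slide":[0,0,0.4],"turn":[0,0,0]},{"jaw":0,"slide":[0,0,0.3],"turn":[0,0,0]},{"jaw":0,"slide":[0,0,0.2],"turn":[0,0,0]},{"jaw":0,"slide":[0,0,0.1],"turn":[0,0,0]},{"jaw":0,"slide":[0,0,0],"turn":[0,0,0]}]'
python3 d.py 495.5 -3 54 98.1
```

```text
t: 4.2
eef_pos: [495.4, -2.9, 54.7]
orientation: [-3.141, -0.0, 1.713]
wrist_force: [-1.2, -0.4, 2.6]
width: 0.006
grip_force: 1.7
slide [-0.01  0.01  0.07] turn [-0.04 -0.    0.06] t 4.2 F [-1.18 -0.35  2.63] w 0.005688672082803458 g 1.6761258476375929
```

```bash
python3 -m inch '[{"jaw":0,"slide":[0,0,0.05],"turn":[0,0,0]},{"jaw":0,"slide":[0,0,0.05],"turn":[0,0,0]},{"jaw":0,"slide":[0,0,0.05],"turn":[0,0,0]},{"jaw":0,"slide":[0,0,0],"turn":[0,0,0]},{"jaw":0,"slide":[0,0,0],"turn":[0,0,0]},{"jaw":0,"slide":[0,0,0],"turn":[0,0,0]},{"jaw":0,"slide":[0,0,0],"turn":[0,0,0]},{"jaw":0,"slide":[0,0,0],"turn":[0,0,0]}]'
```

```text
t: 4.87
eef_pos: [495.6, -2.9, 53.9]
orientation: [-3.141, -0.0, 1.713]
wrist_force: [-5.4, -1.3, 14.8]
width: 0.004
grip_force: 6.8
```

The plunger is on its stop (14.8 N). Next, rise, open and move above the tray.

```bash
python3 -m inch '[{"jaw":0,"slide":[0,0,-1],"turn":[0,0,0]},{"jaw":0,"slide":[0,0,-3],"turn":[0,0,0]},{"jaw":1,"slide":[0,0,-3],"turn":[0,0,0]},{"jaw":1,"slide":[-1.5,-0.2,-2],"turn":[0,0,0]},{"jaw":1,"slide":[-2.8,-0.5,0],"turn":[0,0,0]},{"jaw":1,"slide":[-2.8,-0.5,0],"turn":[0,0,0]},{"jaw":1,"slide":[-2.8,-0.5,0],"turn":[0,0,0]},{"jaw":1,"slide":[-2.8,-0.5,0],"turn":[0,0,0]}]' | head -2
python3 -m inch '[{"jaw":1,"slide":[-2.8,-0.5,0],"turn":[0,0,0]},{"jaw":1,"slide":[-2.8,-0.5,0],"turn":[0,0,0]},{"jaw":1,"slide":[-2.8,-0.5,0],"turn":[0,0,0]},{"jaw":1,"slide":[-2.8,-0.5,0],"turn":[0,0,0]},{"jaw":1,"slide":[-2,-0.4,0],"turn":[0,0,0]},{"jaw":1,"slide":[-1,0,0],"turn":[0,0,0]},{"jaw":1,"slide":[0,0,0],"turn":[0,0,0]},{"jaw":1,"slide":[0,0,0],"turn":[0,0,0]}]' | head -2
python3 d.py 488.6 -280.4 36 98.1
python3 - <<'E'
from cell import robot
import cv2
i=[robot.capture(n)['img'] for n in('side','top')]
a=cv2.resize(i[0][150:290,220:350],None,fx=3,fy=3);b=cv2.resize(i[1][120:260,240:370],None,fx=3,fy=3)
cv2.imwrite('pics/p2.png',cv2.hconcat([a,b])[:,:,::-1])
E
```

```text
t: 5.53
eef_pos: [492.0, -133.0, 144.2]
t: 6.2
eef_pos: [488.3, -275.4, 143.5]
slide [-0.5  -0.04 10.75] turn [ 0.   -0.01  0.02] t 6.2 F [0.68 0.02 0.34] w 0.982992822267227 g 0.0
```

View pics/p2.png

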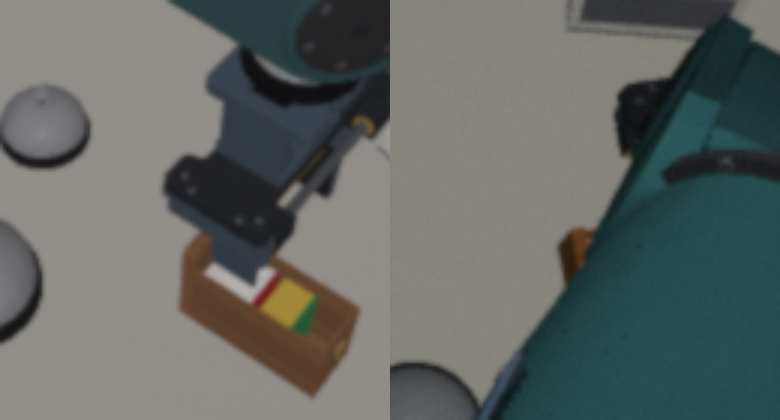

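The bell's plunger is back up at (42,95), and the open fingers hang over the tray (240,260). I descend and grip.

```bash
python3 -m inch '[{"jaw":1,"slide":[-0.5,0,0],"turn":[0,0,0]},{"jaw":1,"slide":[0,0,1.5],"turn":[0,0,0]},{"jaw":1,"slide":[0,0,2],"turn":[0,0,0]},{"jaw":1,"slide":[0,0,2],"turn":[0,0,0]},{"jaw":1,"slide":[0,0,2],"turn":[0,0,0]},{"jaw":1,"slide":[0,0,1.8],"turn":[0,0,0]},{"jaw":1,"slide":[0,0,1],"turn":[0,0,0]},{"jaw":1,"slide":[0,0,0.4],"turn":[0,0,0]}]'
python3 -m inch '[{"jaw":0,"slide":[0,0,0],"turn":[0,0,0]},{"jaw":0,"slide":[0,0,0],"turn":[0,0,0]},{"jaw":0,"slide":[0,0,0],"turn":[0,0,0]},{"jaw":0,"slide":[0,0,0],"turn":[0,0,0]},{"jaw":0,"slide":[0,0,0],"turn":[0,0,0]},{"jaw":0,"slide":[0,0,0],"turn":[0,0,0]},{"jaw":0,"slide":[0,0,0],"turn":[0,0,0]},{"jaw":0,"slide":[0,0,0],"turn":[0,0,0]}]' 45
```

```text
t: 6.97
eef_pos: [488.4, -279.9, 35.1]
orientation: [-3.14, -0.001, 1.714]
wrist_force: [-0.1, -0.2, 0.1]
width: 0.997
grip_force: 0.0
t: 7.63
eef_pos: [489.1, -280.8, 36.9]
orientation: [3.141, 0.0, 1.713]
wrist_force: [-2.1, 0.5, 7.0]
width: 0.568
grip_force: 44.9
```

```bash
python3 -m inch '[{"jaw":0,"slide":[0,0,-0.5],"turn":[0,0,0]},{"jaw":0,"slide":[0,0,-1],"turn":[0,0,0]},{"jaw":0,"slide":[0,0,-1.5],"turn":[0,0,0]},{"jaw":0,"slide":[0,0,-2],"turn":[0,0,0]},{"jaw":0,"slide":[0,0,-2],"turn":[0,0,0]},{"jaw":0,"slide":[0,0,-1.5],"turn":[0,0,0]},{"jaw":0,"slide":[0,0,-0.5],"turn":[0,0,0]},{"jaw":0,"slide":[0,0,0],"turn":[0,0,0]}]'
python3 d.py 617.8 131.3 126 109.5
```

```text
t: 8.3
eef_pos: [489.6, -281.0, 128.0]
orientation: [3.14, 0.002, 1.713]
wrist_force: [-0.2, -0.5, -3.6]
width: 0.569
grip_force: 44.9
slide [39.   18.55  0.17] turn [  0.1    0.1  -11.34] t 8.3 F [-0.17 -0.47 -3.58] w 0.568716227973561 g 44.883912205696106
```

```bash
python3 -m inch '[{"jaw":0,"slide":[0.9,0.4,0],"turn":[0,0,0]},{"jaw":0,"slide":[1.7,0.8,0],"turn":[0,0,0]},{"jaw":0,"slide":[2,0.95,0],"turn":[0,0,0]},{"jaw":0,"slide":[2,0.95,0],"turn":[0,0,0]},{"jaw":0,"slide":[2,0.95,0],"turn":[0,0,0]},{"jaw":0,"slide":[2,0.95,0],"turn":[0,0,0]},{"jaw":0,"slide":[2,0.95,0],"turn":[0,0,0]},{"jaw":0,"slide":[2,0.95,0],"turn":[0,0,0]}]'|head -2
python3 -m inch '[{"jaw":0,"slide":[2,0.95,0],"turn":[0,0,0]},{"jaw":0,"slide":[2,0.95,0],"turn":[0,0,0]},{"jaw":0,"slide":[2,0.95,0],"turn":[0,0,0]},{"jaw":0,"slide":[2,0.95,0],"turn":[0,0,0]},{"jaw":0,"slide":[2,0.95,0],"turn":[0,0,0]},{"jaw":0,"slide":[2,0.95,0],"turn":[0,0,0]},{"jaw":0,"slide":[2,0.95,0],"turn":[0,0,0]},{"jaw":0,"slide":[2,0.95,0],"turn":[0,0,0]}]'|head -2
python3 -m inch '[{"jaw":0,"slide":[2,0.95,0],"turn":[0,0,0]},{"jaw":0,"slide":[2,0.95,0],"turn":[0,0,0]},{"jaw":0,"slide":[2,0.9,0],"turn":[0,0,-1.5]},{"jaw":0,"slide":[1,0.5,0],"turn":[0,0,-2]},{"jaw":0,"slide":[0.5,0.2,0],"turn":[0,0,-3]},{"jaw":0,"slide":[0,0,0],"turn":[0,0,-3]},{"jaw":0,"slide":[0,0,0],"turn":[0,0,-1.8]},{"jaw":0,"slide":[0,0,0],"turn":[0,0,0]}]'|head -2
python3 d.py 617.8 131.3 108 109.5
```

```text
t: 8.97
eef_pos: [535.9, -124.5, 125.1]
t: 9.63
eef_pos: [588.2, 44.5, 125.0]
t: 10.3
eef_pos: [611.6, 122.4, 125.2]
slide [0.63 0.89 1.72] turn [-0.11 -0.02  0.1 ] t 10.3 F [ 0.53  0.88 -4.48] w 0.5669220259433224 g 44.883177280426025
```

```bash
python3 -m inch '[{"jaw":0,"slide":[0.3,0.4,0.5],"turn":[0,0,0]},{"jaw":0,"slide":[0.3,0.5,0.7],"turn":[0,0,0]},{"jaw":0,"slide":[0,0,0.5],"turn":[0,0,0]},{"jaw":0,"slide":[0,0,0],"turn":[0,0,0]},{"jaw":0,"slide":[0,0,0],"turn":[0,0,0]},{"jaw":0,"slide":[0,0,0],"turn":[0,0,0]},{"jaw":0,"slide":[0,0,0],"turn":[0,0,0]},{"jaw":0,"slide":[0,0,0],"turn":[0,0,0]}]'
python3 d.py 604.4 169 108 109.5
python3 - <<'E'
from h import *
from cell import robot
cs=[robot.capture(n) for n in('side','top')]
for n,c in zip(('side1','top1'),cs): pickle.dump(c,open(n+'.pkl','wb'))
i=[c['img'] for c in cs]
a=cv2.resize(i[0][80:215,170:270],None,fx=4,fy=4);b=cv2.resize(i[1][115:250,95:195],None,fx=4,fy=4)
cv2.imwrite('pics/p3.png',cv2.hconcat([a,b])[:,:,::-1])
E
```

```text
t: 10.97
eef_pos: [619.1, 130.7, 109.7]
orientation: [3.141, 0.0, 1.91]
wrist_force: [0.0, -0.7, -3.8]
width: 0.57
grip_force: 44.9
slide [ 4.1  -0.11  0.17] turn [ 0.02  0.01 -0.05] t 10.9667 F [ 0.02 -0.66 -3.78] w 0.5700974949736639 g 44.88393545150757
```

View pics/p3.png

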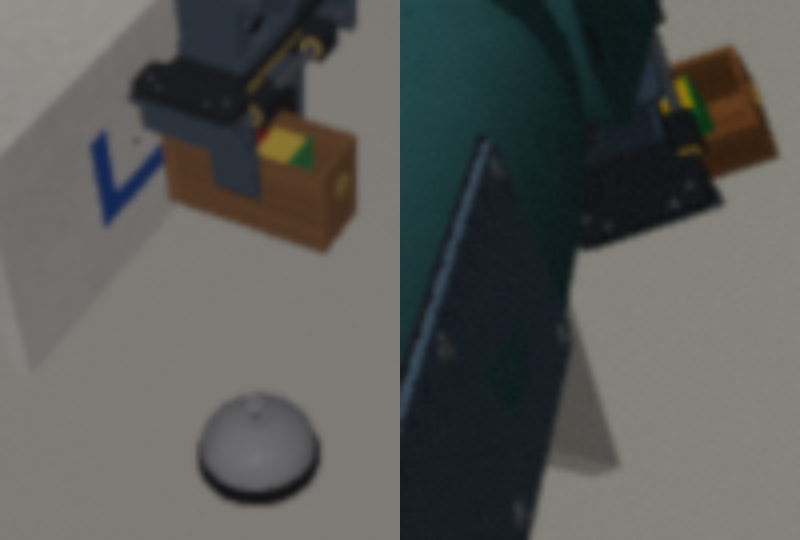

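Side crop: the tray is held upright just short of the tape. Its lower back corner is at (168,198) and its lower front corner at (325,250), and the bell still stands. I'll compare these with the expected pose.

Run:
```python
from h import *
S=ld('side1.pkl')
pr=lambda X:(lambda q:q[:2]/q[2])(S['camera_matrix']@(S['R']@np.array(X)+S['t']))
for X,p in(((572.9,183.3,73),(168,198)),((616.3,60.7,73),(325,250))):
    px=np.array([170,80])+(np.array(p)+.5)/4-.5;print(px,pr(X),onz(S,px,73),onz(S,px,pr and 68))
print('mark z check',pr((582.7,230.3,72)),pr((582.7-32.1,230.3-11.4,72)))
```

```text
[211.6 129.1] [212.  129.3] [572.6 184.9  73. ] [575.8 189.7  68. ]
[250.9 142.1] [250.8 143.1] [619.1  63.6  73. ] [622.6  67.6  68. ]
mark z check [204.9 120.6] [198.7 127.3]
```

The pose agrees to about 2 mm. I approach, then creep in on force.

```bash
python3 -m inch '[{"jaw":0,"slide":[0.5,-0.1,0.1],"turn":[0,0,0]},{"jaw":0,"slide":[0.8,0,0.1],"turn":[0,0,0]},{"jaw":0,"slide":[0.8,0,0],"turn":[0,0,0]},{"jaw":0,"slide":[0.6,0,0],"turn":[0,0,0]},{"jaw":0,"slide":[0.4,0,0],"turn":[0,0,0]},{"jaw":0,"slide":[0.2,0,0],"turn":[0,0,0]},{"jaw":0,"slide":[0,0,0],"turn":[0,0,0]},{"jaw":0,"slide":[0,0,0],"turn":[0,0,0]}]'
python3 -m inch '[{"jaw":0,"slide":[0.1,0,0],"turn":[0,0,0]},{"jaw":0,"slide":[0.1,0,0],"turn":[0,0,0]},{"jaw":0,"slide":[0.1,0,0],"turn":[0,0,0]},{"jaw":0,"slide":[0,0,0],"turn":[0,0,0]},{"jaw":0,"slide":[0,0,0],"turn":[0,0,0]},{"jaw":0,"slide":[0,0,0],"turn":[0,0,0]},{"jaw":0,"slide":[0,0,0],"turn":[0,0,0]},{"jaw":0,"slide":[0,0,0],"turn":[0,0,0]}]'
python3 d.py 604.4 169 108 109.5
```

```text
t: 11.73
eef_pos: [607.1, 161.7, 107.5]
orientation: [3.141, 0.0, 1.911]
wrist_force: [0.3, 0.6, -4.5]
width: 0.567
grip_force: 44.9
t: 12.4
eef_pos: [606.1, 164.4, 107.5]
orientation: [3.142, 0.0, 1.91]
wrist_force: [0.5, 0.7, -4.0]
width: 0.569
grip_force: 44.9
slide [ 0.49 -0.01 -0.05] turn [ 0.    0.   -0.04] t 12.4 F [ 0.47  0.65 -3.98] w 0.5692865917122046 g 44.88373517990112
```

```bash
python3 -m inch '[{"jaw":0,"slide":[0.06,0,0],"turn":[0,0,0]},{"jaw":0,"slide":[0.06,0,0],"turn":[0,0,0]},{"jaw":0,"slide":[0.06,0,0],"turn":[0,0,0]},{"jaw":0,"slide":[0,0,0],"turn":[0,0,0]},{"jaw":0,"slide":[0,0,0],"turn":[0,0,0]},{"jaw":0,"slide":[0,0,0],"turn":[0,0,0]},{"jaw":0,"slide":[0,0,0],"turn":[0,0,0]},{"jaw":0,"slide":[0,0,0],"turn":[0,0,0]}]' | sed -n 2,4p
python3 -m inch '[{"jaw":0,"slide":[0.05,0,0],"turn":[0,0,0]},{"jaw":0,"slide":[0.05,0,0],"turn":[0,0,0]},{"jaw":0,"slide":[0,0,0],"turn":[0,0,0]},{"jaw":0,"slide":[0,0,0],"turn":[0,0,0]},{"jaw":0,"slide":[0,0,0],"turn":[0,0,0]},{"jaw":0,"slide":[0,0,0],"turn":[0,0,0]},{"jaw":0,"slide":[0,0,0],"turn":[0,0,0]},{"jaw":0,"slide":[0,0,0],"turn":[0,0,0]}]' | sed -n 2,4p
```

```text
eef_pos: [605.5, 166.1, 107.4]
orientation: [-3.142, -0.0, 1.91]
wrist_force: [0.4, 0.2, -3.4]
eef_pos: [605.1, 167.0, 107.4]
orientation: [-3.142, -0.0, 1.91]
wrist_force: [-0.1, -0.0, -4.0]
```

```bash
python3 -m inch '[{"jaw":0,"slide":[0.05,0,0],"turn":[0,0,0]},{"jaw":0,"slide":[0.05,0,0],"turn":[0,0,0]},{"jaw":0,"slide":[0,0,0],"turn":[0,0,0]},{"jaw":0,"slide":[0,0,0],"turn":[0,0,0]},{"jaw":0,"slide":[0,0,0],"turn":[0,0,0]},{"jaw":0,"slide":[0,0,0],"turn":[0,0,0]},{"jaw":0,"slide":[0,0,0],"turn":[0,0,0]},{"jaw":0,"slide":[0,0,0],"turn":[0,0,0]}]' | sed -n 2,4p
python3 d.py 604.4 169 108 109.5
```

```text
eef_pos: [604.8, 168.0, 107.4]
orientation: [3.142, -0.0, 1.91]
wrist_force: [0.7, -0.6, -4.5]
slide [ 0.11 -0.   -0.06] turn [ 0.   -0.   -0.05] t 14.4 F [ 0.7  -0.6  -4.47] w 0.5685803458426916 g 44.88400161266327
```

```bash
python3 -m inch '[{"jaw":0,"slide":[0.05,0,0],"turn":[0,0,0]},{"jaw":0,"slide":[0.03,0,0],"turn":[0,0,0]},{"jaw":0,"slide":[0,0,0],"turn":[0,0,0]},{"jaw":0,"slide":[0,0,0],"turn":[0,0,0]},{"jaw":0,"slide":[0,0,0],"turn":[0,0,0]},{"jaw":0,"slide":[0,0,0],"turn":[0,0,0]},{"jaw":0,"slide":[0,0,0],"turn":[0,0,0]},{"jaw":0,"slide":[0,0,0],"turn":[0,0,0]}]' | sed -n 2,4p
python3 d.py 604.4 169 108 109.5
```

```text
eef_pos: [604.6, 168.4, 107.4]
orientation: [-3.142, 0.0, 1.91]
wrist_force: [0.6, -5.0, -4.0]
slide [ 0.06 -0.   -0.06] turn [-0.    0.03 -0.04] t 15.0667 F [ 0.61 -5.   -3.99] w 0.5708479563023995 g 44.879443645477295
```

Contact at about 5 N. I add a little more.

```bash
python3 -m inch '[{"jaw":0,"slide":[0.02,0,0],"turn":[0,0,0]},{"jaw":0,"slide":[0.02,0,0],"turn":[0,0,0]},{"jaw":0,"slide":[0,0,0],"turn":[0,0,0]},{"jaw":0,"slide":[0,0,0],"turn":[0,0,0]},{"jaw":0,"slide":[0,0,0],"turn":[0,0,0]},{"jaw":0,"slide":[0,0,0],"turn":[0,0,0]},{"jaw":0,"slide":[0,0,0],"turn":[0,0,0]},{"jaw":0,"slide":[0,0,0],"turn":[0,0,0]}]' | sed -n 2,4p
python3 d.py 604.4 169 108 109.5
python3 - <<'E'
from h import *
from cell import robot
c=robot.capture('side');pickle.dump(c,open('side2.pkl','wb'))
cv2.imwrite('pics/p4.png',cv2.resize(c['img'][70:215,160:270],None,fx=4,fy=4,interpolation=2)[:,:,::-1])
E
```

```text
eef_pos: [604.6, 168.4, 107.5]
orientation: [-3.142, 0.001, 1.91]
wrist_force: [2.2, -8.7, -5.0]
slide [ 0.06  0.   -0.05] turn [-0.    0.05 -0.05] t 15.7333 F [ 2.16 -8.71 -4.96] w 0.5679228859462155 g 44.87726032733917
```

View pics/p4.png

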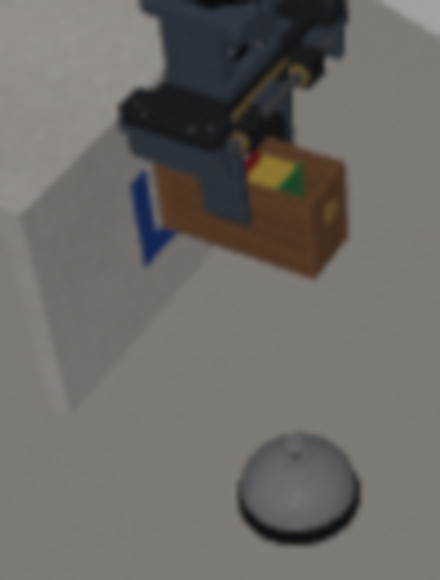

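The side crop shows the back plate flat on the panel, with its lower near corner (158,226) level with the tape's inner corner (153,228). The gap is a few px, as expected for 8 mm, and the bell is upright. Now a little more push and one numeric check of the fit.

```bash
python3 -m inch '[{"jaw":0,"slide":[0.02,0,0],"turn":[0,0,0]},{"jaw":0,"slide":[0.01,0,0],"turn":[0,0,0]},{"jaw":0,"slide":[0,0,0],"turn":[0,0,0]},{"jaw":0,"slide":[0,0,0],"turn":[0,0,0]},{"jaw":0,"slide":[0,0,0],"turn":[0,0,0]},{"jaw":0,"slide":[0,0,0],"turn":[0,0,0]},{"jaw":0,"slide":[0,0,0],"turn":[0,0,0]},{"jaw":0,"slide":[0,0,0],"turn":[0,0,0]}]' | sed -n 2,4p
python3 d.py 604.4 169 108 109.5
python3 - <<'E'
from h import *
S=ld('side2.pkl')
pr=lambda X:(lambda q:q[:2]/q[2])(S['camera_matrix']@(S['R']@np.array(X)+S['t']))
h=cv2.cvtColor(cv2.resize(S['img'],None,fx=4,fy=4,interpolation=2),cv2.COLOR_RGB2HSV).astype(int)
m=((h[...,0]<20)&(h[...,1]>80)).astype(np.uint8);m[:, :4*190]=0;m[:4*100]=0;m[4*145:]=0;m[:,4*250:]=0
q=max(cv2.findContours(m,0,2)[0],key=cv2.contourArea);P=(cv2.approxPolyDP(cv2.convexHull(q),4,True)[:,0]+.5)/4-.5
print(P.tolist());print('tape',polys(S,'blue',(188,90,220,140)).tolist())
e=np.array([.943,.334,0])
for u in(-26,-34):print(u,pr(np.array([582.7,230,71.3])+u*e))
# ray onto the panel plane -> (x along panel, z) relative to marks
n=np.array([-.334,.943,0])
for p in list(P)+[(198.1,127.1)]:
    o,d=ray(S,p);X=o+d*(n@(np.array([582.7,230,71])-o))/(n@d);print(np.array(p),'panel x',e@(X-[582.7,230,71]),'z',X[2])
E
```

```text
eef_pos: [604.6, 168.5, 107.5]
orientation: [-3.142, 0.001, 1.91]
wrist_force: [3.4, -10.9, -3.9]
slide [ 0.06 -0.   -0.05] turn [-0.    0.07 -0.05] t 16.45 F [  3.39 -10.86  -3.88] w 0.5653770996249501 g 44.87601041793823
[[198.375, 111.125], [226.625, 103.375], [245.125, 110.625], [245.875, 128.875], [236.875, 138.625], [204.625, 127.375], [200.375, 124.875]]
tape [[195.125, 113.375], [192.875, 116.625], [196.875, 134.625], [202.375, 127.875], [197.875, 126.875]]
-26 [200.3 125.9]
-34 [198.8 127.5]
[198.4 111.1] panel x -23.732306586896655 z 125.02896615625878
[226.6 103.4] panel x 126.5937617114914 z 48.717604374763596
[245.1 110.6] panel x 243.89512630277528 z -64.90667020586079
[245.9 128.9] panel x 243.4140059167248 z -152.0687020906489
[236.9 138.6] panel x 174.00886080902066 z -145.10104822631115
[204.6 127.4] panel x -6.411604406252048 z 50.157910058911625
[200.4 124.9] panel x -24.804171503989902 z 74.26264076758821
[198.1 127.1] panel x -37.03718508286545 z 75.09572631801643
```

The push is 11.4 N. The fit is within about 3 mm sideways and 1 mm in height. Handing in.

```bash
python3 -c "
from cell import robot
print(robot.get_obs()['wrist_force']);print(robot.close_job())"
```

```text
[  3.38767621 -10.85623394  -3.88141851]
the job is handed in; nothing more can be done
None
```

I rang the small grey bell, and the tray is held upright against the end panel with a push of about 11.4 N, roughly 3 mm off centre sideways and 1 mm off in height by camera. The job is handed in, but `close_job` returned no verdict.

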